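# Load the wire spools on their spindle stands

### The arm

A 6-joint arm with a two-finger parallel gripper is mounted at the origin on the work surface. World frame = base frame: x ahead of the robot, y to its left, z up, the work surface at z = 0. Lengths are in mm, angles in rad, forces in N, time in s.
With the tool pointing down it reaches from about 250 to 725 mm from the base axis. Payload 9.7 kg.
Tool frame: the origin (TCP) lies midway between the tips of the shut fingers; the grasp point (between the pads) lies 19 mm behind it; z points along the fingers, y is the direction in which the jaws open and shut (so a half turn about z gives the same grasp; the last joint's range is limited). The gripper opens to 85 mm and grips with 20 to 120 N. Pads are 22 mm wide; open, the fingers measure 114 mm over their backs; the gripper's body (76 mm by 85 mm) begins 54 mm behind the grasp point. The pads swing forward as they close: fully open they stand 13 mm farther back than shut.
Start: joints at [-1.201, 0.087, 0.176, 1.66, 0, 1.571], TCP at [198.783, -512.818, 231.284] pointing down, gripper open.
Joint ranges: [-3.13, 3.13], [-0.85, 1.81], [-1.15, 1.24], [-2.2, 2.28], [-1.44, 1.52], [-3.14, 3.14]. Speed limits (rad/s): [2.22, 2.22, 2.57, 3.14, 3.14, 3.14].

### API

Orientations are given as a unit quaternion [x, y, z, w].
In Python, from plant import env gives the robot as it stands.
- The arm moves only by the tool drive_tool, never from a script. Its argument "motion" is a list of rows, each an object of numbers: "x", "y", "z": the shift along the tool's x, y, z in cm; "yaw": the turn about the tool's z in degrees. A call has 1 to 5 rows; each row shifts and turns the commanded pose from where the row before left it, along the tool's axes as they then stand; what a row does not reach is not made up. A row lasts 1/8 s, in which the tool goes at most 62.5 mm and 10.7 degrees, less where a joint would pass 70% of its speed; a pose out of reach is approached as far as the arm can. A call is refused whole if a number of a shift passes 6.25 or a number of a turn 10.7, either way. A call with a gripper value outside its range is refused whole. "grip" is the finger opening in cm, from 0 to 8.54, set as the call begins (left out, the last holds). The fingers move at their own pace and stop on an object; "newtons" is the grip in N (left out, the last holds). Time passes only in rows, so rows that do not move let the fingers close. It gives the time, the measured TCP pose, the force and the opening at its end, in the units of the state.
- env.get_obs(): the state, without advancing time (a new reading comes with each control period).
- env.snapshot(name): name is "scene" or "top" or "wrist"; returns the picture (400x640x3 uint8, red, green, blue); there is no depth.
- env.camera_params(name): a dict with "fx", "fy", "cx", "cy" (pixels), "R" (3x3) and "t" (3): a world point X has camera coordinates R X + t; the wrist camera has in their place "tool_from_camera" (4x4, takes a point from camera to tool coordinates, whose origin is the TCP and whose axes are the flange's). Camera axes: x right, y down, z forward; pixel columns grow to the right and rows downward; lengths in mm; the calibration is good to about 2 mm. A picture is of the moment at which its call begins: read the wrist's pose just before it. camera_params takes no time and is no camera call.
- env.sign_off(): hands the job in, once; it reports no verdict.
The state is a dict: "time_s": time; "joint_pos": joint angles; "dq": joint speeds; "joint_torque": joint torques, N m; "tcp_pos": TCP position; "orientation": TCP orientation; "ft_force": force on the tool from outside, world axes, zero at the start; "moment": the same for the moment, N m; "grip_width": finger opening in mm.
Only numpy, scipy, OpenCV 4.12 (cv2) and the standard library are available. Lean on these libraries where they do the work, as an engineer would, in place of code of your own. Each camera call takes 0.05 s, during which the arm holds its last target.

### The job

Tidy the soldering bench by loading the wire spools on the two spindle stands, with each spool flat and threaded on the pin: on the grey stand the three solder spools, green at the bottom, red on it and yellow on top; on the wooden stand the two copper wire spools, white at the bottom and black on top. Leave the drinking glass and the amber jar with the orange cap standing where they are.

Things in the scene. Friction and masses are not known exactly. Their poses are not given: they have to be found in the camera images.
- green_spool: Loose wire spool with green plastic end flanges, wound with silvery solder wire, lying flat (axis upright). Outer diameter 58 mm, height 28 mm, with a straight open bore of 24 mm diameter through the middle; it may be gripped across its outer diameter anywhere over its full height. 70 to 350 g. Origin: centre of its underside; z along the bore, up.
- red_spool: Loose wire spool with red plastic end flanges, wound with silvery solder wire, lying flat (axis upright). Outer diameter 50 mm, height 28 mm, with a straight open bore of 24 mm diameter through the middle; it may be gripped across its outer diameter anywhere over its full height. 70 to 350 g. Origin: centre of its underside; z along the bore, up.
- yellow_spool: Loose wire spool with yellow plastic end flanges, wound with silvery solder wire, lying flat (axis upright). Outer diameter 42 mm, height 28 mm, with a straight open bore of 24 mm diameter through the middle; it may be gripped across its outer diameter anywhere over its full height. 70 to 350 g. Origin: centre of its underside; z along the bore, up.
- white_spool: Loose wire spool with white plastic end flanges, wound with copper wire, lying flat (axis upright). Outer diameter 58 mm, height 28 mm, with a straight open bore of 24 mm diameter through the middle; it may be gripped across its outer diameter anywhere over its full height. 70 to 350 g. Origin: centre of its underside; z along the bore, up.
- black_spool: Loose wire spool with black plastic end flanges, wound with copper wire, lying flat (axis upright). Outer diameter 42 mm, height 28 mm, with a straight open bore of 24 mm diameter through the middle; it may be gripped across its outer diameter anywhere over its full height. 70 to 350 g. Origin: centre of its underside; z along the bore, up.
- grey_stand: Fixed spindle stand: a flat round grey painted base, diameter 90 mm, 8 mm thick, with one upright steel pin of 8 mm diameter and round tip in its centre; the pin's tip is 72 mm above the table. Seated spools lie with their undersides 8, 36 and 64 mm above the table. Origin: centre of the base's underside, on the pin's axis, at table height; z up.
- wood_stand: Fixed spindle stand: a flat round dark brown wooden base, diameter 90 mm, 8 mm thick, with one upright steel pin of 8 mm diameter and round tip in its centre; the pin's tip is 72 mm above the table. Seated spools lie with their undersides 8, 36 and 64 mm above the table. Origin: centre of the base's underside, on the pin's axis, at table height; z up.
- glass: Empty clear drinking glass standing upright, 62 mm across the rim, 90 mm tall, loose; not to be disturbed. Origin: centre of its underside.
- flux_jar: Small closed amber jar with an orange cap, 52 mm diameter, 50 mm tall, loose; not to be disturbed. Origin: centre of its underside.

How it is judged:
By the outcome, as a careful person would: the job done as asked, in the order asked, and still so for the second after the job is handed in, with the robot touching nothing.
It also fails if it takes over 128 s, if anything falls off the work surface, if the arm or the gripper's body presses on something with over 40 N, if the wrist force passes 120 N, or if a joint passes its speed limit or range.

## Working session

There is one attempt and no reset: what is moved stays moved. The work goes in short steps, Python scripts to look and compute and a tool call to move; the robot and the scene stay as the last step left them, time stands still between calls to the robot, and variables do not carry over. Pictures are saved under pics/ and viewed, and the job is handed in when it is done.

Besides the shell and the picture viewer there is one more tool, called after "Emit:" as a command line: name --argument value ..., lists and objects as JSON in quotes. drive_tool: Moves the arm, as the interface text tells. Its arguments: {"type":"object","properties":{"motion":{"type":"array"},"grip":{"type":"number"},"newtons":{"type":"number"}},"required":["motion"]}

```bash
mkdir -p pics; ls; python3 - <<'E'
from plant import env
import cv2,numpy as np
print(env.get_obs())
for n in("top","scene"):
    im=env.snapshot(n); cv2.imwrite(f"pics/{n}0.png",im[:,:,::-1])
for n in("top","scene","wrist"):print(n,env.camera_params(n))
E
```

```text
pics
{'time_s': 0.0, 'joint_pos': array([-1.20099367e+00,  8.74226081e-02,  1.75091279e-01,  1.65980059e+00,
        9.01430289e-06,  1.57080092e+00]), 'dq': array([ 9.40788811e-04,  7.29864892e-05,  1.29186905e-03, -4.71534507e-04,
       -1.66576855e-04,  1.98324353e-03]), 'joint_torque': array([-2.10823473e-04, -5.20385528e+01,  4.64810264e+01,  1.59245561e-02,
        4.66838071e-05,  6.48238242e-06]), 'tcp_pos': array([ 198.70037382, -512.58795514,  230.58168093]), 'orientation': array([ 9.82954600e-01,  1.83847240e-01, -1.18345173e-04, -6.57241360e-04]), 'ft_force': array([ 0.04941236, -0.24470025, -0.63137158]), 'moment': array([-0.03405158,  0.0418276 ,  0.00535222]), 'grip_width': 85.13003998624585}
top {'fx': 421.7653177778942, 'fy': 421.7653177778942, 'cx': 316.32259889794864, 'cy': 200.46371203685064, 'R': array([[ 0.02769319, -0.99959369, -0.00674846],
       [-0.98892345, -0.02641152, -0.14605765],
       [ 0.14582006,  0.01071851, -0.98925306]]), 't': array([  -9.44851091,  502.51096323, 1051.11191414])}
scene {'fx': 433.6188319293395, 'fy': 433.6188319293395, 'cx': 315.9482546506637, 'cy': 192.40262985781976, 'R': array([[ 0.8369466 ,  0.54684207, -0.0220033 ],
       [ 0.35344642, -0.57077423, -0.74114264],
       [-0.41784689,  0.61251982, -0.67098692]]), 't': array([-431.66500117, -132.64247467, 1194.91556855])}
wrist {'fx': 312.53427707061184, 'fy': 312.53427707061184, 'cx': 319.6896119649199, 'cy': 200.41225592740065, 'tool_from_camera': array([[-7.00479458e-05, -9.65141892e-01, -2.61727193e-01,
         6.48164317e+01],
       [ 9.99998306e-01,  4.13755062e-04, -1.79339474e-03,
        -7.58739881e-01],
       [ 1.83917134e-03, -2.61726875e-01,  9.65140228e-01,
        -1.42920388e+02],
       [ 0.00000000e+00,  0.00000000e+00,  0.00000000e+00,
         1.00000000e+00]])}
```

View pics/top0.png

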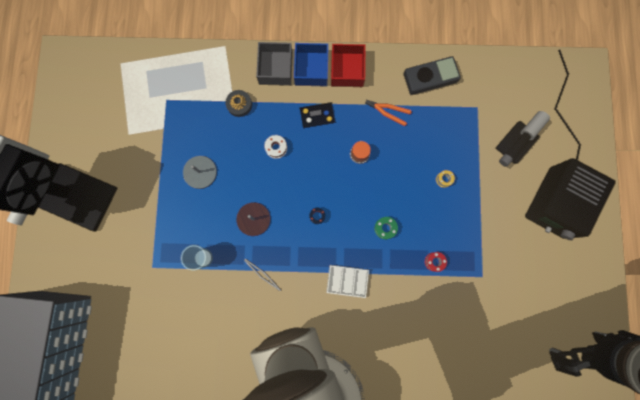

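View pics/scene0.png

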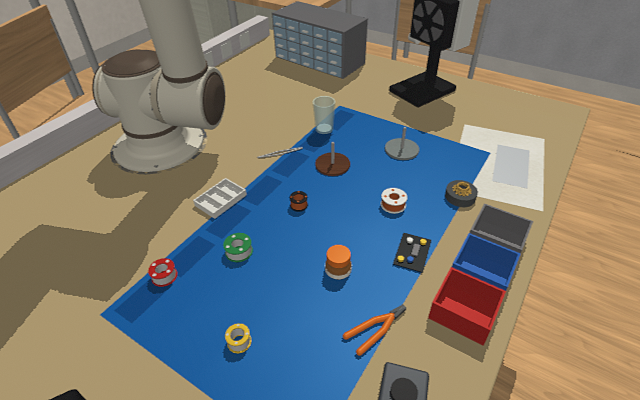

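The top view shows the grey stand at about (200,171), wood stand (254,219), white (276,147), black (319,215), green (387,228), red (436,262), yellow (445,179), glass (195,257) and jar (361,152). I'll enlarge to measure more closely.

```bash
python3 - <<'E'
import cv2,numpy as np
im=cv2.imread("pics/top0.png")
P=dict(green=(387,228),red=(436,262),yellow=(445,179),white=(276,147),black=(319,215),jar=(361,152),grey=(200,171),wood=(254,219))
t=[]
for n,(u,v) in P.items():
    c=cv2.resize(im[v-24:v+25,u-24:u+25],(196,196),interpolation=cv2.INTER_CUBIC)
    for k in range(0,49,8):
        cv2.line(c,(k*4+2,0),(k*4+2,4),(255,255,255),1);cv2.line(c,(0,k*4+2),(4,k*4+2),(255,255,255),1)
    cv2.putText(c,f"{n} {u-24},{v-24}",(6,14),0,.4,(255,255,255),1)
    t.append(c)
cv2.imwrite("pics/crops.png",np.vstack([np.hstack(t[:4]),np.hstack(t[4:])]))
E
```

```text
(no output)
```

View pics/crops.png

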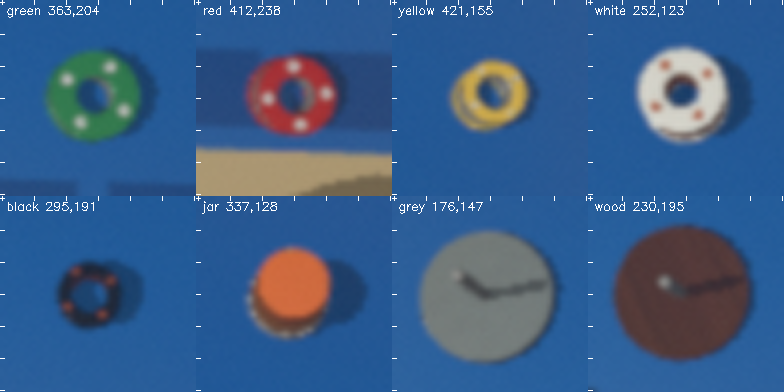

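```bash
cat > h.py <<'E'
import numpy as np,cv2
from plant import env
from scipy.spatial.transform import Rotation as Ro
def back(name,u,v,z,obs=None):
    c=env.camera_params(name)
    d=np.array([(u-c['cx'])/c['fx'],(v-c['cy'])/c['fy'],1])
    if name=='wrist':
        T=c['tool_from_camera'];R=Ro.from_quat(obs['orientation']).as_matrix()
        o=R@T[:3,3]+obs['tcp_pos'];d=R@T[:3,:3]@d
    else:
        o=-c['R'].T@c['t'];d=c['R'].T@d
    return o+d*(z-o[2])/d[2]
E
python3 - <<'E'
from h import *
M=dict(green=(363,204,95,94,28),red=(412,238,98,94,28),yellow=(421,155,103,88,28),white=(252,123,94,88,28),black=(295,191,90,95,28),jar=(337,128,98,87,50),grey=(176,147,94,101,8),wood=(230,195,93.5,98,8))
for n,(a,b,x,y,z) in M.items():
    p=back('top',a+(x+.5)/4-.5,b+(y+.5)/4-.5,z); print(n,p.round(1),np.hypot(*p[:2]).round())
print(back('top',195,257,0))
print(Ro.from_quat(env.get_obs()['orientation']).as_matrix().round(3))
E
```

```text
green [ 439.4 -177.8   28. ] 474.0
red [ 356.2 -304.4   28. ] 469.0
yellow [ 576.  -334.2   28. ] 666.0
white [650.7 117.8  28. ] 661.0
black [467.6   1.2  28. ] 468.0
jar [ 637.6 -108.3   50. ] 647.0
grey [575.9 320.7   8. ] 659.0
wood [452.7 169.9   8. ] 484.0
[349.78377354 318.37789926   0.        ]
[[ 0.932  0.361 -0.   ]
 [ 0.361 -0.932  0.001]
 [-0.    -0.001 -1.   ]]
```

Emit:
drive_tool --motion '[{"yaw": 10.6}, {"yaw": 10.6}, {"x": 3, "y": -4.2}, {"x": 3, "y": -4.2}, {"x": 3, "y": -4.2}]' --grip 8.5 --newtons 40

```text
invalid input
```

Emit:
drive_tool --motion '[{"x": 3, "y": -4.2}, {"x": 3, "y": -4.2}, {"x": 3, "y": -4.2}, {"x": 3, "y": -4.2}, {}]'

```text
invalid input
```

Emit:
drive_tool --motion '[{"x": 0, "y": 0, "z": 0, "yaw": 10.6}, {"x": 0, "y": 0, "z": 0, "yaw": 10.6}, {"x": 3, "y": -4.2, "z": 0, "yaw": 0}, {"x": 3, "y": -4.2, "z": 0, "yaw": 0}, {"x": 3, "y": -4.2, "z": 0, "yaw": 0}]' --grip 8.5 --newtons 40

```text
time_s: 0.72
tcp_pos: [289.3, -385.5, 230.9]
orientation: [1.0, -0.0, -0.0, -0.0]
ft_force: [0.5, -1.4, -0.2]
grip_width: 85.0
```

Emit:
drive_tool --motion '[{"x": 3, "y": -4.2, "z": 0, "yaw": 0}, {"x": 3, "y": -4.2, "z": 0, "yaw": 0}, {"x": 3, "y": -4.2, "z": 0, "yaw": 0}, {"x": 3, "y": -4.2, "z": 0, "yaw": 0}, {"x": 0, "y": 0, "z": 0, "yaw": 0}]'

```text
time_s: 1.35
tcp_pos: [410.1, -216.3, 230.9]
orientation: [1.0, 0.002, -0.0, -0.0]
ft_force: [-0.4, -0.1, 0.2]
grip_width: 85.0
```

```bash
cat > w.py <<'E'
import sys
from h import *
o=env.get_obs();im=env.snapshot('wrist')[:,:,::-1]
cv2.imwrite(f"pics/{sys.argv[1]}.png",im)
print(o['time_s'],o['tcp_pos'].round(1),o['grip_width'].round(1),o['ft_force'].round(1),o['joint_pos'].round(2))
E
python3 w.py w1
```

```text
Traceback (most recent call last):
  File "w.py", line 5, in <module>
    print(o['time_s'],o['tcp_pos'].round(1),o['grip_width'].round(1),o['ft_force'].round(1),o['joint_pos'].round(2))
                                            ^^^^^^^^^^^^^^^^^^^^^
AttributeError: 'float' object has no attribute 'round'
```

View pics/w1.png

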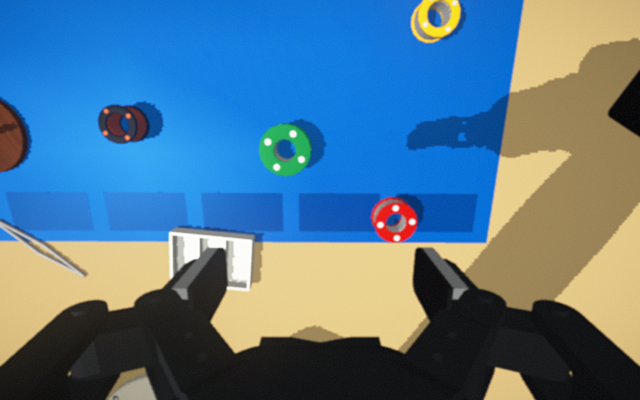

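The wrist view shows the top faces: green at about (285,150), red (397,219), black (117,124), yellow (439,16), plus the wood stand at the left edge.

```bash
sed -i "s/o\['grip_width'\].round(1)/round(float(o['grip_width']),1)/" w.py; python3 - <<'E'
from h import *
o=env.get_obs();print(o['tcp_pos'])
for n,u,v in [('green',285,150),('red',397,219),('black',117,124),('yellow',439,16)]: print(n,back('wrist',u,v,28,o).round(1))
E
```

```text
[ 409.39698965 -217.61715403  230.97353889]
green [ 437.1 -178.6   28. ]
red [ 357.7 -307.    28. ]
black [464.4   1.6  28. ]
yellow [ 569.  -334.1   28. ]
```

Emit:
drive_tool --motion '[{"x": 2.9, "y": -4.0, "z": 2, "yaw": 0}, {"x": 0, "y": 0, "z": 6, "yaw": 0}, {"x": 0, "y": 0, "z": 6, "yaw": 0}, {"x": 0, "y": 0, "z": 5, "yaw": 0}, {"x": 0, "y": 0, "z": 0, "yaw": 0}]'

```text
time_s: 2.02
tcp_pos: [434.8, -178.8, 38.0]
orientation: [1.0, -0.001, -0.003, -0.001]
ft_force: [-0.4, 0.9, 0.5]
grip_width: 85.1
```

```bash
python3 w.py w2
```

```text
2.025 [ 434.8 -178.8   38. ] 85.1 [-0.4  0.9  0.5] [-0.39 -0.08 -0.37  1.29 -0.    2.75]
```

View pics/w2.png

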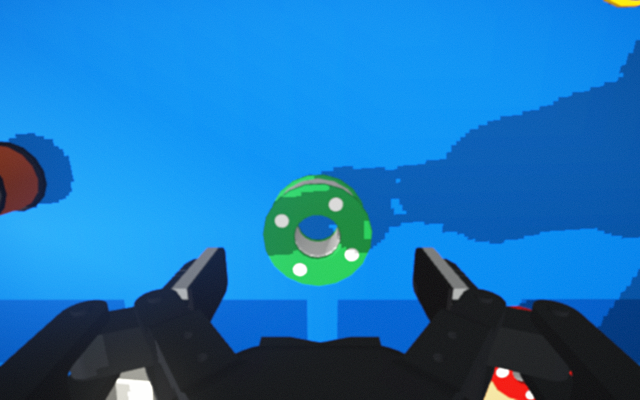

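```bash
python3 - <<'E'
from h import *
o=env.get_obs()
print(back('wrist',317,235,28,o).round(1), back('wrist',317,235,28,o)-o['tcp_pos'])
E
```

```text
[ 439.7 -177.4   28. ] [  3.09616374   1.9786885  -13.0053009 ]
```

Emit:
drive_tool --motion '[{"x": 0.3, "y": -0.2, "z": 2.0, "yaw": 0}, {"x": 0, "y": 0, "z": 2.0, "yaw": 0}, {"x": 0, "y": 0, "z": 0, "yaw": 0}, {"x": 0, "y": 0, "z": 0, "yaw": 0}]'

```text
time_s: 2.58
tcp_pos: [442.0, -177.6, 3.6]
orientation: [1.0, -0.0, 0.001, 0.001]
ft_force: [0.1, 0.0, 0.1]
grip_width: 84.9
```

Emit:
drive_tool --motion '[{"x": 0, "y": 0, "z": 0, "yaw": 0}, {"x": 0, "y": 0, "z": 0, "yaw": 0}, {"x": 0, "y": 0, "z": 0, "yaw": 0}, {"x": 0, "y": 0, "z": 0, "yaw": 0}, {"x": 0, "y": 0, "z": 0, "yaw": 0}]' --grip 4.5 --newtons 40

```text
time_s: 3.2
tcp_pos: [441.5, -177.3, 2.9]
orientation: [1.0, -0.0, 0.001, 0.001]
ft_force: [-2.6, -0.8, 9.5]
grip_width: 57.5
```

Emit:
drive_tool --motion '[{"x": 0, "y": 0, "z": -4, "yaw": 0}, {"x": 0, "y": 0, "z": -6, "yaw": 0}, {"x": 0, "y": 0, "z": -2, "yaw": -10}, {"x": 0, "y": 0, "z": 0, "yaw": -10}, {"x": 0, "y": 0, "z": 0, "yaw": -10}]'

```text
time_s: 3.82
tcp_pos: [440.9, -176.9, 121.8]
orientation: [0.965, 0.262, 0.0, 0.0]
ft_force: [0.0, -0.1, -1.9]
grip_width: 57.2
```

Emit:
drive_tool --motion '[{"x": 0, "y": 0, "z": 0, "yaw": -10}, {"x": 0, "y": 0, "z": 0, "yaw": -10}, {"x": 0, "y": 0, "z": 0, "yaw": -10}, {"x": 0, "y": 0, "z": 0, "yaw": -10}, {"x": 0, "y": 0, "z": 0, "yaw": -10}]'

```text
time_s: 4.45
tcp_pos: [440.7, -176.8, 121.4]
orientation: [0.764, 0.645, -0.0, -0.0]
ft_force: [0.8, -0.5, -2.3]
grip_width: 57.3
```

Emit:
drive_tool --motion '[{"x": 0, "y": 0, "z": 0, "yaw": -10}, {"x": 4, "y": 1, "z": 0, "yaw": 0}, {"x": 6, "y": 1.5, "z": 0, "yaw": 0}, {"x": 6, "y": 1.5, "z": 0, "yaw": 0}, {"x": 6, "y": 1.5, "z": 0, "yaw": 0}]'

```text
time_s: 5.08
tcp_pos: [496.0, 45.0, 121.6]
orientation: [0.707, 0.707, 0.0, 0.0]
ft_force: [1.3, -0.7, -1.5]
grip_width: 57.6
```

Emit:
drive_tool --motion '[{"x": 5, "y": 2, "z": 0, "yaw": 0}, {"x": 5, "y": 2, "z": 0, "yaw": 0}, {"x": 5, "y": 2, "z": 0, "yaw": 0}, {"x": 5, "y": 2, "z": 0, "yaw": 0}, {"x": 0, "y": 0, "z": 0, "yaw": 0}]'

```text
time_s: 5.7
tcp_pos: [576.1, 246.2, 119.9]
orientation: [0.706, 0.708, -0.001, -0.0]
ft_force: [-0.7, -1.1, -2.3]
grip_width: 57.3
```

```bash
python3 w.py w3
```

```text
5.7 [576.1 246.2 119.9] 57.3 [-0.7 -1.1 -2.3] [0.4  0.26 0.16 1.47 0.   1.97]
```

View pics/w3.png

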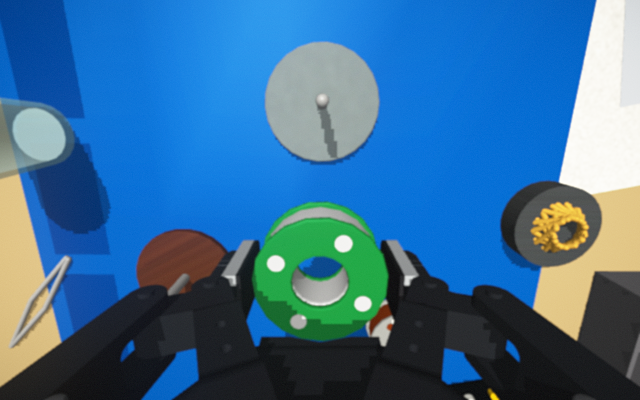

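Grey base centre is (322,101), its pin tip about (322,99), and the held green spool's top face about (320,276).

```bash
python3 - <<'E'
from h import *
o=env.get_obs();p=o['tcp_pos'];print(p)
print('base',back('wrist',322,101,8,o).round(1),'tip',back('wrist',322,99,71,o).round(1))
print('held',(back('wrist',320,276,p[2]+25,o)-p).round(1))
E
```

```text
[575.71575932 244.47504049 120.23222387]
base [575.5 322.2   8. ] tip [575.3 320.5  71. ]
held [-1.3  1.8 25. ]
```

Emit:
drive_tool --motion '[{"x": 5, "y": 0, "z": 0, "yaw": 0}, {"x": 2.6, "y": 0, "z": 0, "yaw": 0}, {"x": 0, "y": 0, "z": 0, "yaw": 0}, {"x": 0, "y": 0, "z": 2, "yaw": 0}, {"x": 0, "y": 0, "z": 0, "yaw": 0}]'

```text
time_s: 6.38
tcp_pos: [575.2, 317.2, 100.1]
orientation: [0.708, 0.707, -0.001, -0.0]
ft_force: [-0.3, -0.8, -2.4]
grip_width: 57.4
```

```bash
python3 w.py w4
```

```text
6.375 [575.2 317.2 100.1] 57.4 [-0.3 -0.8 -2.4] [ 0.5   0.34  0.22  1.45 -0.    2.08]
```

View pics/w4.png

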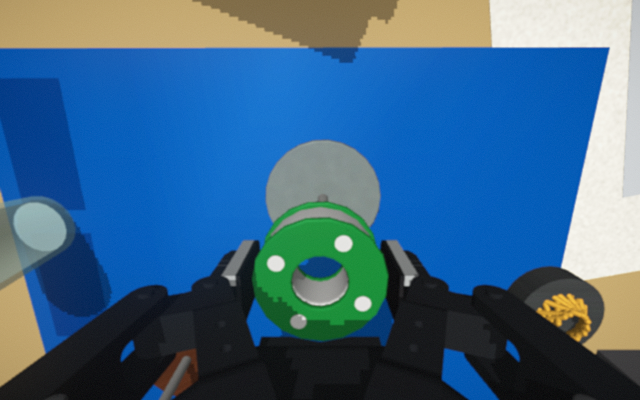

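```bash
python3 - <<'E'
from h import *
o=env.get_obs();p=o['tcp_pos'];print(p)
print('base far edge',back('wrist',323,141,8,o).round(1))
print('L/R edges',back('wrist',266,195,8,o).round(1),back('wrist',380,195,8,o).round(1))
E
```

```text
[575.67692543 317.55003162 101.19636501]
base far edge [576.5 366.    8. ]
L/R edges [532.1 324.6   8. ] [620.9 324.6   8. ]
```

Emit:
drive_tool --motion '[{"x": 0.2, "y": 0.1, "z": 2, "yaw": 0}, {"x": 0, "y": 0, "z": 3, "yaw": 0}, {"x": 0, "y": 0, "z": 3, "yaw": 0}, {"x": 0, "y": 0, "z": 0.8, "yaw": 0}, {"x": 0, "y": 0, "z": 0, "yaw": 0}]'

```text
time_s: 7.05
tcp_pos: [576.9, 320.9, 13.3]
orientation: [0.707, 0.707, -0.0, -0.0]
ft_force: [0.2, 0.3, -1.8]
grip_width: 57.4
```

```bash
python3 w.py w5
```

```text
7.05 [576.9 320.9  13.3] 57.4 [ 0.2  0.3 -1.8] [ 0.51  0.37  0.09  1.29 -0.    2.08]
```

View pics/w5.png

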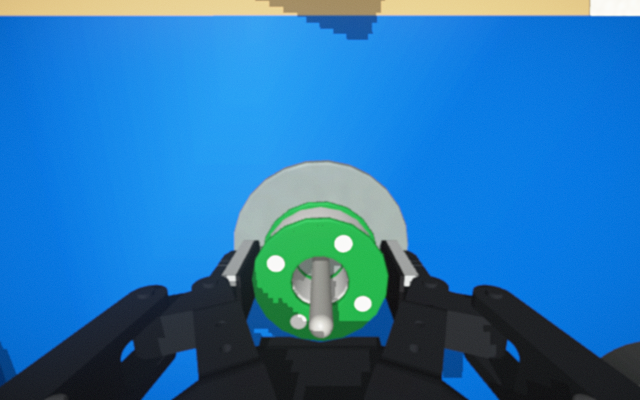

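Threaded: the pin comes up through the bore at about (320,272). Now lower the last 2 mm, release and rise.

Emit:
drive_tool --motion '[{"x": 0, "y": 0, "z": 0.2, "yaw": 0}, {"x": 0, "y": 0, "z": 0, "yaw": 0}]'

```text
time_s: 7.35
tcp_pos: [577.2, 321.2, 11.6]
orientation: [0.707, 0.707, 0.0, 0.0]
ft_force: [-0.6, -0.1, -2.1]
grip_width: 57.4
```

Emit:
drive_tool --motion '[{"x": 0, "y": 0, "z": 0, "yaw": 0}, {"x": 0, "y": 0, "z": 0, "yaw": 0}, {"x": 0, "y": 0, "z": 0, "yaw": 0}, {"x": 0, "y": 0, "z": -4, "yaw": 0}, {"x": 0, "y": 0, "z": -6, "yaw": 0}]' --grip 8.5

```text
time_s: 7.98
tcp_pos: [575.9, 320.5, 110.4]
orientation: [0.707, 0.707, -0.002, -0.001]
ft_force: [1.6, 0.9, 0.7]
grip_width: 85.1
```

Emit:
drive_tool --motion '[{"x": 0, "y": 0, "z": -3, "yaw": 0}, {"x": -5.9, "y": -2, "z": 0, "yaw": 0}, {"x": -5.9, "y": -2, "z": 0, "yaw": 0}, {"x": -5.9, "y": -2, "z": 0, "yaw": 0}, {"x": -5.9, "y": -2, "z": 0, "yaw": 0}]'

```text
time_s: 8.6
tcp_pos: [496.1, 83.5, 141.5]
orientation: [0.707, 0.707, 0.0, 0.0]
ft_force: [0.7, -0.5, 0.4]
grip_width: 84.9
```

Emit:
drive_tool --motion '[{"x": -5.8, "y": -2, "z": 0, "yaw": 0}, {"x": -5.8, "y": -2, "z": 0, "yaw": 0}, {"x": -5.8, "y": -2, "z": 0, "yaw": 0}, {"x": -5.8, "y": -2, "z": 0, "yaw": 0}, {"x": -5.8, "y": -2, "z": 0, "yaw": 0}]'

```text
time_s: 9.22
tcp_pos: [396.0, -206.6, 141.8]
orientation: [0.707, 0.707, 0.0, 0.001]
ft_force: [1.3, 0.1, -0.3]
grip_width: 85.0
```

Emit:
drive_tool --motion '[{"x": -5.8, "y": -2, "z": 0, "yaw": 0}, {"x": -5.8, "y": -1.9, "z": 0, "yaw": 0}, {"x": 0, "y": 0, "z": 5, "yaw": 0}, {"x": 0, "y": 0, "z": 0, "yaw": 0}]'

```text
time_s: 9.72
tcp_pos: [355.8, -319.9, 88.4]
orientation: [0.708, 0.706, -0.0, -0.003]
ft_force: [-0.7, -0.2, 1.1]
grip_width: 85.4
```

```bash
python3 w.py w6
```

```text
9.725 [ 355.8 -319.9   88.4] 85.4 [-0.7 -0.2  1.1] [-0.73 -0.08 -0.27  1.39  0.    0.84]
```

View pics/w6.png

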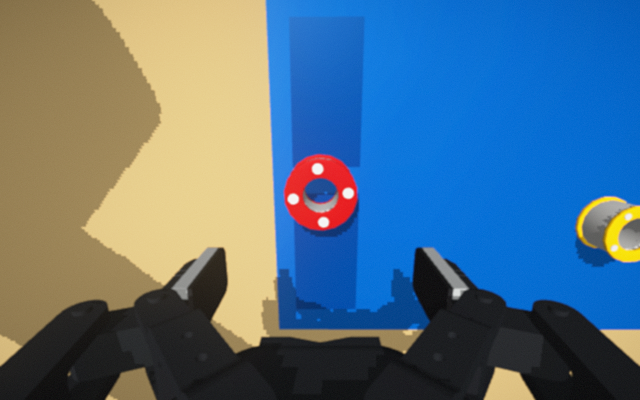

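Red's top face is centred at about (321,195).

```bash
python3 - <<'E'
from h import *
o=env.get_obs();p=o['tcp_pos'];print(p)
print((back('wrist',321,195.5,28,o)).round(1),(back('wrist',321,195.5,28,o)-p).round(1))
E
```

```text
[ 357.02602525 -320.17599685   90.81762464]
[ 356.2 -305.7   28. ] [ -0.8  14.5 -62.8]
```

Emit:
drive_tool --motion '[{"x": 1.45, "y": -0.1, "z": 2, "yaw": 0}, {"x": 0, "y": 0, "z": 4, "yaw": 0}, {"x": 0, "y": 0, "z": 2.8, "yaw": 0}, {"x": 0, "y": 0, "z": 0, "yaw": 0}, {"x": 0, "y": 0, "z": 0, "yaw": 0}]'

```text
time_s: 10.4
tcp_pos: [358.1, -306.8, 5.7]
orientation: [0.707, 0.707, 0.0, 0.001]
ft_force: [1.1, 0.1, -0.4]
grip_width: 85.1
```

Emit:
drive_tool --motion '[{"x": 0, "y": 0, "z": 0, "yaw": 0}, {"x": 0, "y": 0, "z": 0, "yaw": 0}, {"x": 0, "y": 0, "z": 0, "yaw": 0}, {"x": 0, "y": 0, "z": 0, "yaw": 0}, {"x": 0, "y": 0, "z": 0, "yaw": 0}]' --grip 3.8

```text
time_s: 11.02
tcp_pos: [357.3, -306.8, 4.5]
orientation: [0.707, 0.707, 0.0, 0.001]
ft_force: [-1.3, 0.6, 7.1]
grip_width: 47.9
```

```bash
python3 w.py w7
```

```text
11.025 [ 357.3 -306.8    4.5] 47.9 [-1.3  0.6  7.1] [-0.71 -0.07 -0.42  1.22  0.    0.86]
```

View pics/w7.png

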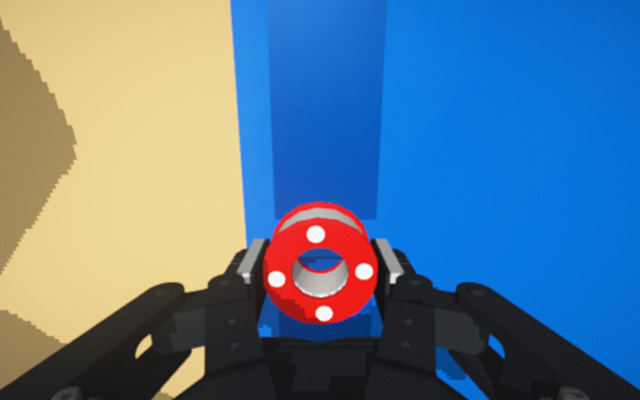

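Emit:
drive_tool --motion '[{"x": 0, "y": 0, "z": -4, "yaw": 0}, {"x": 0, "y": 0, "z": -6, "yaw": 0}, {"x": 3, "y": 1, "z": -3, "yaw": 0}, {"x": 5.7, "y": 2, "z": 0, "yaw": 0}, {"x": 5.7, "y": 2, "z": 0, "yaw": 0}]'

```text
time_s: 11.7
tcp_pos: [407.3, -161.2, 133.9]
orientation: [0.708, 0.706, 0.0, 0.001]
ft_force: [0.7, -0.3, -0.9]
grip_width: 47.8
```

Emit:
drive_tool --motion '[{"x": 5.7, "y": 2, "z": 0, "yaw": 0}, {"x": 5.7, "y": 2, "z": 0, "yaw": 0}, {"x": 5.7, "y": 2, "z": 0, "yaw": 0}, {"x": 5.7, "y": 2, "z": 0, "yaw": 0}, {"x": 5.7, "y": 2, "z": 0, "yaw": 0}]'

```text
time_s: 12.32
tcp_pos: [507.3, 124.7, 133.5]
orientation: [0.707, 0.707, 0.0, 0.0]
ft_force: [1.1, -0.7, -1.5]
grip_width: 48.3
```

Emit:
drive_tool --motion '[{"x": 5.7, "y": 2, "z": 0, "yaw": 0}, {"x": 5.7, "y": 2, "z": 0, "yaw": 0}, {"x": 3, "y": 1, "z": 0, "yaw": 0}, {"x": 0, "y": 0, "z": 0, "yaw": 0}, {"x": 0, "y": 0, "z": 0, "yaw": 0}]'

```text
time_s: 12.95
tcp_pos: [556.7, 266.0, 133.1]
orientation: [0.707, 0.707, -0.0, -0.0]
ft_force: [-0.2, -0.1, -1.2]
grip_width: 47.9
```

```bash
python3 w.py w8
```

```text
12.95 [556.7 266.  133.1] 47.9 [-0.2 -0.1 -1.2] [ 0.45  0.23  0.15  1.49 -0.    2.02]
```

View pics/w8.png

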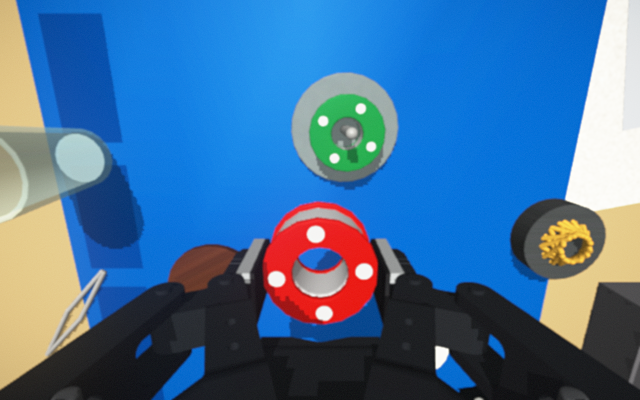

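Green lies flat, threaded, at (347,132). I'll use the same TCP spot for red.

Emit:
drive_tool --motion '[{"x": 5.4, "y": 2, "z": 0, "yaw": 0}, {"x": 0, "y": 0, "z": 2, "yaw": 0}, {"x": 0, "y": 0, "z": 0, "yaw": 0}, {"x": 0, "y": 0, "z": 0, "yaw": 0}]'

```text
time_s: 13.5
tcp_pos: [577.1, 319.6, 114.4]
orientation: [0.708, 0.707, 0.0, 0.0]
ft_force: [-1.1, -0.2, -0.8]
grip_width: 47.7
```

Emit:
drive_tool --motion '[{"x": 0.1, "y": 0, "z": 2.5, "yaw": 0}, {"x": 0, "y": 0, "z": 2.5, "yaw": 0}, {"x": 0, "y": 0, "z": 2.2, "yaw": 0}, {"x": 0, "y": 0, "z": 0, "yaw": 0}, {"x": 0, "y": 0, "z": 0, "yaw": 0}]'

```text
time_s: 14.12
tcp_pos: [577.4, 321.3, 42.7]
orientation: [0.707, 0.707, 0.001, 0.0]
ft_force: [0.3, 0.3, -0.9]
grip_width: 47.7
```

```bash
python3 w.py w9
```

```text
14.125 [577.4 321.3  42.7] 47.7 [ 0.3  0.3 -0.9] [0.51 0.36 0.13 1.34 0.   2.08]
```

View pics/w9.png

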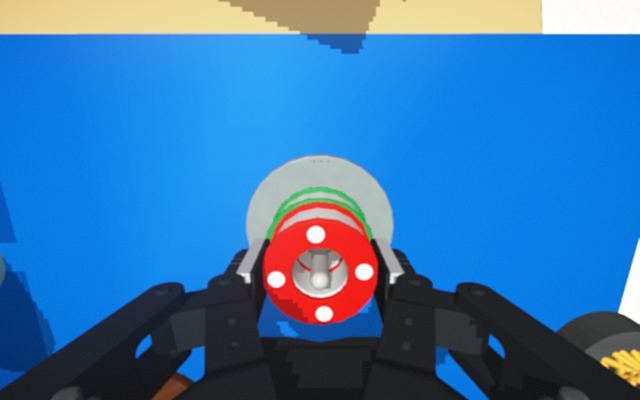

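Threaded with the pin centred in the bore at about (320,272). Lower 2 mm, release, rise, then go to yellow.

Emit:
drive_tool --motion '[{"x": 0, "y": 0, "z": 0.2, "yaw": 0}, {"x": 0, "y": 0, "z": 0, "yaw": 0}]'

```text
time_s: 14.42
tcp_pos: [577.3, 321.7, 40.0]
orientation: [0.707, 0.707, 0.001, 0.0]
ft_force: [0.5, -1.1, 2.9]
grip_width: 47.7
```

Emit:
drive_tool --motion '[{"x": 0, "y": 0, "z": 0, "yaw": 0}, {"x": 0, "y": 0, "z": 0, "yaw": 0}, {"x": 0, "y": 0, "z": 0, "yaw": 0}, {"x": 0, "y": 0, "z": -4, "yaw": 0}, {"x": 0, "y": 0, "z": -6, "yaw": 0}]' --grip 8.5

```text
time_s: 15.05
tcp_pos: [575.9, 321.0, 138.3]
orientation: [0.707, 0.707, -0.002, -0.001]
ft_force: [-0.1, -0.3, 0.8]
grip_width: 85.1
```

Emit:
drive_tool --motion '[{"x": -6, "y": 0, "z": 0, "yaw": 0}, {"x": -6, "y": 0, "z": 0, "yaw": 0}, {"x": -6, "y": 0, "z": 0, "yaw": 0}, {"x": -6, "y": 0, "z": 0, "yaw": 0}, {"x": -6, "y": 0, "z": 0, "yaw": 0}]'

```text
time_s: 15.68
tcp_pos: [576.6, 19.8, 139.4]
orientation: [0.707, 0.707, 0.0, 0.0]
ft_force: [1.0, 0.0, -0.3]
grip_width: 85.0
```

Emit:
drive_tool --motion '[{"x": -6, "y": 0, "z": 0, "yaw": 0}, {"x": -6, "y": 0, "z": 0, "yaw": 0}, {"x": -6, "y": 0, "z": 0, "yaw": 0}, {"x": -6, "y": 0, "z": 0, "yaw": 0}, {"x": -6, "y": 0, "z": 0, "yaw": 0}]'

```text
time_s: 16.3
tcp_pos: [576.6, -280.4, 139.4]
orientation: [0.707, 0.707, 0.0, 0.0]
ft_force: [1.3, 0.3, 0.6]
grip_width: 84.8
```

Emit:
drive_tool --motion '[{"x": -6, "y": 0, "z": 2, "yaw": 0}, {"x": -2, "y": 0, "z": 3, "yaw": 0}, {"x": 0, "y": 0, "z": 0, "yaw": 0}, {"x": 0, "y": 0, "z": 0, "yaw": 0}]'

```text
time_s: 16.8
tcp_pos: [577.1, -357.1, 90.5]
orientation: [0.707, 0.707, 0.0, 0.0]
ft_force: [-0.1, 0.3, 0.3]
grip_width: 85.1
```

```bash
python3 w.py w10
```

```text
16.8 [ 577.1 -357.1   90.5] 85.1 [-0.1  0.3  0.3] [-0.55  0.39  0.26  1.45  0.    1.02]
```

View pics/w10.png

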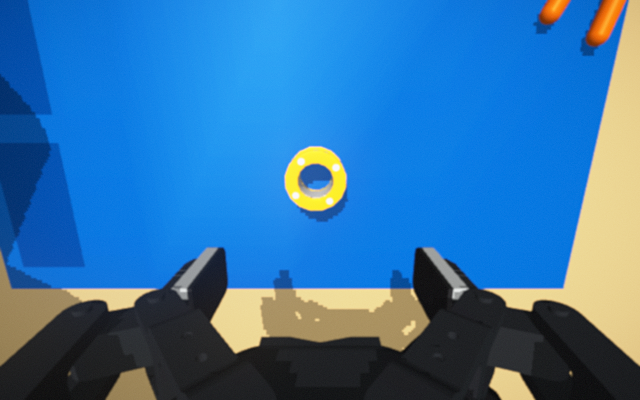

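Yellow's top face is centred at about (316,180), seen almost straight down.

```bash
python3 - <<'E'
from h import *
o=env.get_obs();p=o['tcp_pos'];print(p)
q=back('wrist',316,180,28,o);print(q.round(1),(q-p).round(1))
E
```

```text
[ 577.49939686 -356.90248809   91.07188922]
[ 573.5 -331.9   28. ] [ -4.   25.  -63.1]
```

Emit:
drive_tool --motion '[{"x": 2.4, "y": -0.35, "z": 2, "yaw": 0}, {"x": 0, "y": 0, "z": 4, "yaw": 0}, {"x": 0, "y": 0, "z": 2.6, "yaw": 0}, {"x": 0, "y": 0, "z": 0, "yaw": 0}, {"x": 0, "y": 0, "z": 0, "yaw": 0}]'

```text
time_s: 17.48
tcp_pos: [574.5, -333.6, 5.9]
orientation: [0.707, 0.707, 0.0, 0.001]
ft_force: [0.1, -0.3, 1.0]
grip_width: 85.0
```

Emit:
drive_tool --motion '[{"x": 0, "y": 0, "z": 0, "yaw": 0}, {"x": 0, "y": 0, "z": 0, "yaw": 0}, {"x": 0, "y": 0, "z": 0, "yaw": 0}, {"x": 0, "y": 0, "z": 0, "yaw": 0}, {"x": 0, "y": 0, "z": 0, "yaw": 0}]' --grip 3.0

```text
time_s: 18.1
tcp_pos: [573.8, -334.0, 4.6]
orientation: [0.707, 0.707, 0.0, 0.001]
ft_force: [0.2, 1.4, 5.5]
grip_width: 40.5
```

```bash
python3 w.py w11
```

```text
18.1 [ 573.8 -334.     4.6] 40.5 [0.2 1.4 5.5] [-0.53  0.38  0.09  1.27  0.    1.04]
```

View pics/w11.png

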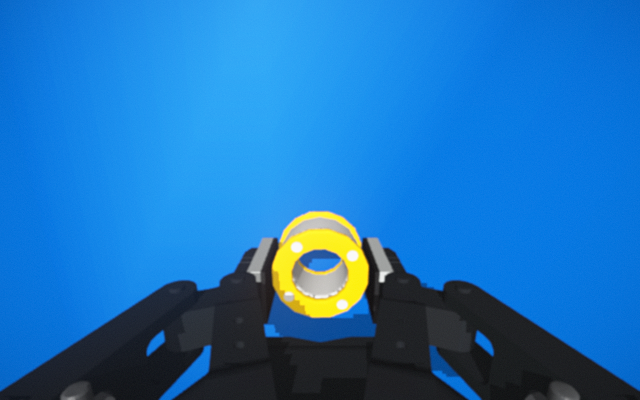

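Emit:
drive_tool --motion '[{"x": 0, "y": 0, "z": -4, "yaw": 0}, {"x": 0, "y": 0, "z": -6, "yaw": 0}, {"x": 3, "y": 0, "z": -4.5, "yaw": 0}, {"x": 6, "y": 0, "z": 0, "yaw": 0}, {"x": 6, "y": 0, "z": 0, "yaw": 0}]'

```text
time_s: 18.77
tcp_pos: [573.3, -182.6, 149.0]
orientation: [0.708, 0.707, 0.0, 0.0]
ft_force: [-0.0, 0.1, -0.4]
grip_width: 40.5
```

Emit:
drive_tool --motion '[{"x": 6, "y": 0, "z": 0, "yaw": 0}, {"x": 6, "y": 0, "z": 0, "yaw": 0}, {"x": 6, "y": 0, "z": 0, "yaw": 0}, {"x": 6, "y": 0, "z": 0, "yaw": 0}, {"x": 6, "y": 0, "z": 0, "yaw": 0}]'

```text
time_s: 19.4
tcp_pos: [573.1, 118.1, 148.5]
orientation: [0.707, 0.707, 0.0, 0.0]
ft_force: [1.4, -0.9, -1.7]
grip_width: 40.1
```

Emit:
drive_tool --motion '[{"x": 6, "y": 0, "z": 0, "yaw": 0}, {"x": 6, "y": 0, "z": 0, "yaw": 0}, {"x": 3, "y": 0, "z": 0, "yaw": 0}, {"x": 0, "y": 0, "z": 0, "yaw": 0}, {"x": 0, "y": 0, "z": 0, "yaw": 0}]'

```text
time_s: 20.02
tcp_pos: [573.4, 265.8, 148.3]
orientation: [0.707, 0.707, -0.0, 0.0]
ft_force: [0.2, 0.5, -1.0]
grip_width: 40.8
```

```bash
python3 w.py w12
```

```text
20.025 [573.4 265.8 148.3] 40.8 [ 0.2  0.5 -1. ] [ 0.43  0.27  0.23  1.53 -0.    2.01]
```

View pics/w12.png

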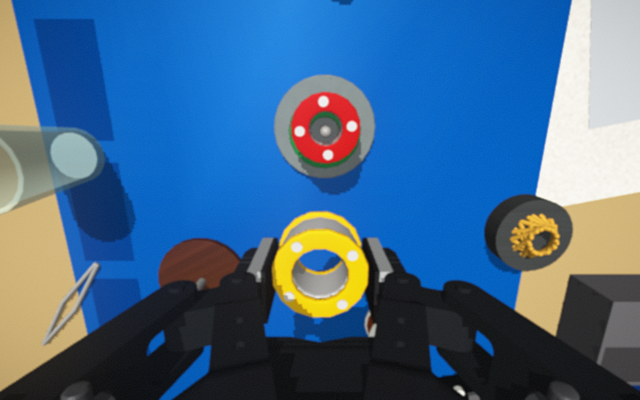

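Emit:
drive_tool --motion '[{"x": 5.5, "y": 0.35, "z": 0, "yaw": 0}, {"x": 0, "y": 0, "z": 2.5, "yaw": 0}, {"x": 0, "y": 0, "z": 2, "yaw": 0}, {"x": 0, "y": 0, "z": 0, "yaw": 0}, {"x": 0, "y": 0, "z": 0, "yaw": 0}]'

```text
time_s: 20.7
tcp_pos: [577.5, 320.6, 104.7]
orientation: [0.708, 0.707, 0.001, 0.0]
ft_force: [-0.0, 0.1, -1.1]
grip_width: 40.3
```

```bash
python3 w.py w13; python3 - <<'E'
from h import *
o=env.get_obs();p=o['tcp_pos'];print(p)
q=back('wrist',320,272,p[2]+23.5,o);print('held',q.round(1))
c=env.camera_params('wrist');T=c['tool_from_camera'];R=Ro.from_quat(o['orientation']).as_matrix()
for z in(70,8):
    X=np.array([576,321.3,z]);t=R.T@(X-p);k=T[:3,:3].T@(t-T[:3,3]);print(z,k[:2]/k[2]*c['fx']+[c['cx'],c['cy']])
E
```

```text
20.7 [577.5 320.6 104.7] 40.3 [-0.   0.1 -1.1] [ 0.51  0.34  0.23  1.46 -0.    2.08]
[577.61748676 320.87584364 105.02142383]
held [576.3 323.7 128.5]
70 [319.48265654 229.17076326]
8 [319.53730779 202.10960531]
```

View pics/w13.png

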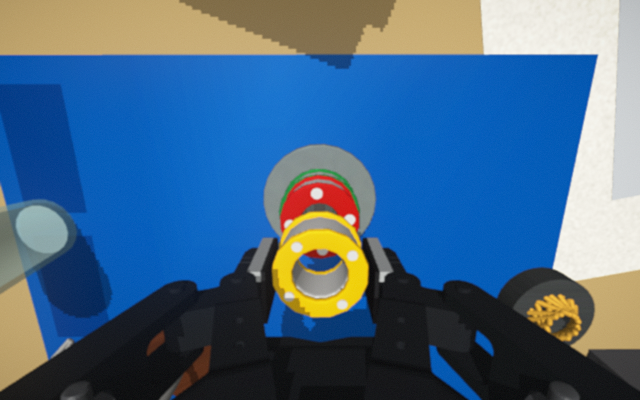

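Emit:
drive_tool --motion '[{"x": -0.15, "y": -0.05, "z": 1.5, "yaw": 0}, {"x": 0, "y": 0, "z": 1, "yaw": 0}, {"x": 0, "y": 0, "z": 0.9, "yaw": 0}, {"x": 0, "y": 0, "z": 0, "yaw": 0}, {"x": 0, "y": 0, "z": 0, "yaw": 0}]'

```text
time_s: 21.38
tcp_pos: [576.3, 319.8, 69.1]
orientation: [0.707, 0.707, -0.0, -0.0]
ft_force: [-0.3, 0.0, -0.0]
grip_width: 40.6
```

```bash
python3 w.py w14
```

```text
21.375 [576.3 319.8  69.1] 40.6 [-0.3  0.  -0. ] [ 0.51  0.35  0.17  1.39 -0.    2.08]
```

View pics/w14.png

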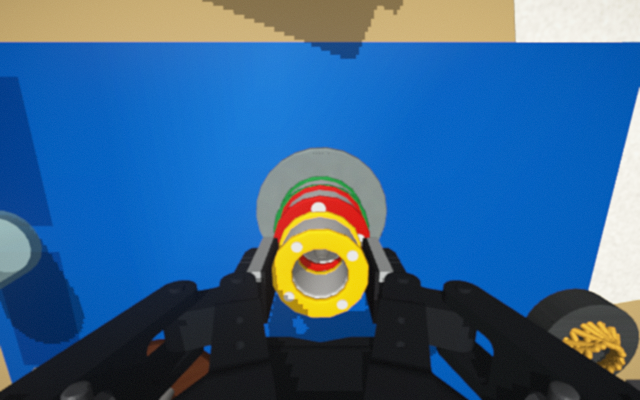

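```bash
python3 - <<'E'
import cv2
im=cv2.imread("pics/w14.png");cv2.imwrite("pics/w14c.png",cv2.resize(im[195:330,245:395],None,fx=5,fy=4.4,interpolation=cv2.INTER_CUBIC))
E
```

```text
(no output)
```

View pics/w14c.png

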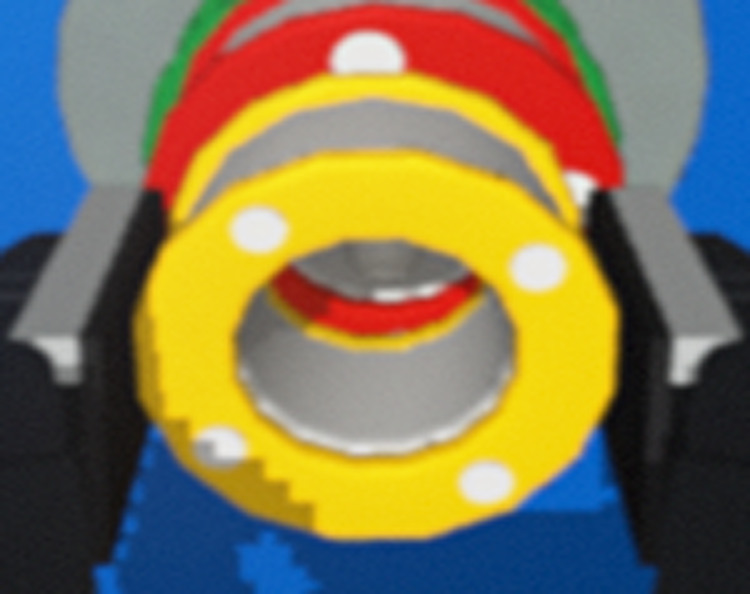

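```bash
cat > proj.py <<'E'
from h import *
def pj(X,o):
    c=env.camera_params('wrist');T=c['tool_from_camera'];R=Ro.from_quat(o['orientation']).as_matrix()
    t=R.T@(np.array(X)-o['tcp_pos']);k=T[:3,:3].T@(t-T[:3,3]);return (k[:2]/k[2]*c['fx']+[c['cx'],c['cy']]).round(1)
E
python3 - <<'E'
from proj import *
o=env.get_obs();p=o['tcp_pos'];print(p)
print('held',back('wrist',320,272,p[2]+23.5,o).round(1),'bore centre',back('wrist',320,273,p[2]+23.5,o).round(1))
f=lambda u,v:(245+u/5,195+v/4.4)
print('yellow bottom bore near edge',back('wrist',*f(380,345),p[2]-4.5,o).round(1))
print('red bore near edge',back('wrist',*f(385,298),64,o).round(1))
print('pin dark',f(385,260),pj((576,321.3,72),o),pj((576,321.3,66),o))
E
```

```text
[576.35172541 319.79841528  69.15937302]
held [575.  322.7  92.7] bore centre [575.  322.2  92.7]
yellow bottom bore near edge [575.5 307.   64.7]
red bore near edge [576.  312.8  64. ]
pin dark (322.0, 254.0909090909091) [322.  254.1] [322.  249.1]
```

Enlarged, the pin tip shows in yellow's bore exactly where predicted (322,254), so it is threaded. Set down and release.

Emit:
drive_tool --motion '[{"x": 0, "y": 0, "z": 0.1, "yaw": 0}, {"x": 0, "y": 0, "z": 0, "yaw": 0}]'

```text
time_s: 21.68
tcp_pos: [576.5, 319.9, 68.6]
orientation: [0.707, 0.707, 0.0, 0.0]
ft_force: [-1.0, -0.1, -0.2]
grip_width: 40.6
```

Emit:
drive_tool --motion '[{"x": 0, "y": 0, "z": 0, "yaw": 0}, {"x": 0, "y": 0, "z": 0, "yaw": 0}, {"x": 0, "y": 0, "z": 0, "yaw": 0}, {"x": 0, "y": 0, "z": -4, "yaw": 0}, {"x": 0, "y": 0, "z": -4, "yaw": 0}]' --grip 8.5

```text
time_s: 22.3
tcp_pos: [576.1, 319.6, 149.1]
orientation: [0.707, 0.707, -0.001, -0.0]
ft_force: [0.3, 0.8, 1.4]
grip_width: 84.9
```

Emit:
drive_tool --motion '[{"x": -5.9, "y": 1.5, "z": 0, "yaw": 0}, {"x": -5.9, "y": 1.5, "z": 0, "yaw": 0}, {"x": -5.9, "y": 1.8, "z": 0, "yaw": 0}, {"x": -5.4, "y": 1.8, "z": 0, "yaw": 0}, {"x": 0, "y": 0, "z": 0, "yaw": 0}]'

```text
time_s: 22.92
tcp_pos: [643.3, 84.9, 148.3]
orientation: [0.709, 0.705, -0.0, 0.0]
ft_force: [-0.0, 0.6, 0.1]
grip_width: 85.2
```

```bash
python3 w.py w15
```

```text
22.925 [643.3  84.9 148.3] 85.2 [-0.   0.6  0.1] [ 0.13  0.31  0.28  1.54 -0.    1.71]
```

View pics/w15.png

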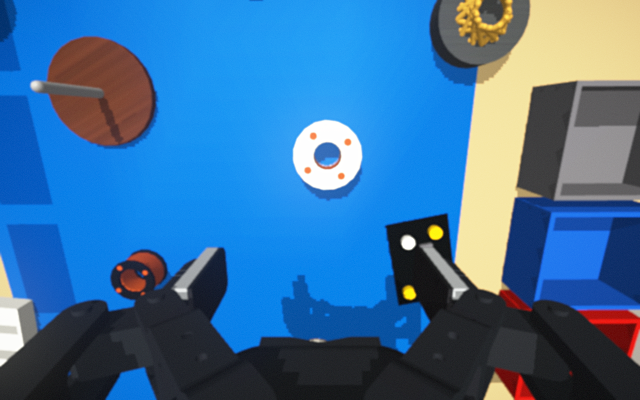

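White's top face is centred at (327,155). A small black card lies at (388–450, 214–304) and the brass cleaner at (480,25), so I'll check the fingers clear both.

```bash
python3 - <<'E'
from proj import *
o=env.get_obs();p=o['tcp_pos'];print(p)
q=back('wrist',327,155,28,o);print('white',q.round(1),(q-p).round(1))
print('card corners',back('wrist',387,226,5,o).round(1),back('wrist',400,304,5,o).round(1),'cleaner',back('wrist',432,30,20,o).round(1))
print('wood base',back('wrist',101.5,91,8,o).round(1), 'black',back('wrist',136,279,28,o).round(1))
E
```

```text
[642.78436353  86.87639535 148.37198231]
white [647.3 121.8  28. ] [   4.5   34.9 -120.4]
card corners [706.2  50.3   5. ] [724.2 -35.7   5. ] cleaner [729.5 218.2  20. ]
wood base [453.9 174.8   8. ] black [468.8   6.7  28. ]
```

Emit:
drive_tool --motion '[{"x": 3.4, "y": 0.6, "z": 2, "yaw": 0}, {"x": 0, "y": 0, "z": 6, "yaw": 0}, {"x": 0, "y": 0, "z": 3, "yaw": 0}, {"x": 0, "y": 0, "z": 0, "yaw": 0}, {"x": 0, "y": 0, "z": 0, "yaw": 0}]'

```text
time_s: 23.6
tcp_pos: [649.1, 123.6, 40.4]
orientation: [0.707, 0.707, 0.001, 0.001]
ft_force: [0.0, -0.3, -1.0]
grip_width: 84.7
```

```bash
python3 w.py w16
```

```text
23.6 [649.1 123.6  40.4] 84.7 [ 0.  -0.3 -1. ] [0.19 0.36 0.12 1.34 0.   1.76]
```

View pics/w16.png

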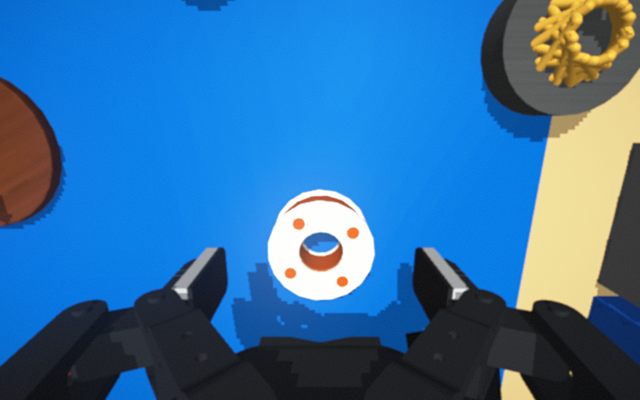

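```bash
python3 - <<'E'
from proj import *
o=env.get_obs();p=o['tcp_pos'];print(p)
q=back('wrist',321,249,28,o);print('white',q.round(1),(q-p).round(1))
E
```

```text
[649.40989807 123.47680458  40.86787172]
white [648.6 120.7  28. ] [ -0.8  -2.7 -12.9]
```

Emit:
drive_tool --motion '[{"x": -0.3, "y": -0.05, "z": 1.8, "yaw": 0}, {"x": 0, "y": 0, "z": 2, "yaw": 0}, {"x": 0, "y": 0, "z": 0, "yaw": 0}, {"x": 0, "y": 0, "z": 0, "yaw": 0}]'

```text
time_s: 24.15
tcp_pos: [647.8, 119.7, 0.4]
orientation: [0.707, 0.707, -0.0, -0.0]
ft_force: [-0.5, -0.6, 0.4]
grip_width: 84.9
```

Emit:
drive_tool --motion '[{"x": 0, "y": 0, "z": 0, "yaw": 0}, {"x": 0, "y": 0, "z": 0, "yaw": 0}, {"x": 0, "y": 0, "z": 0, "yaw": 0}, {"x": 0, "y": 0, "z": 0, "yaw": 0}, {"x": 0, "y": 0, "z": 0, "yaw": 0}]' --grip 4.5

```text
time_s: 24.78
tcp_pos: [648.6, 119.9, 1.7]
orientation: [0.707, 0.707, 0.001, 0.001]
ft_force: [-0.0, -0.7, 6.1]
grip_width: 56.6
```

Emit:
drive_tool --motion '[{"x": 0, "y": 0, "z": -4, "yaw": 0}, {"x": 0, "y": 0, "z": -6, "yaw": 0}, {"x": 0, "y": -3, "z": -2, "yaw": 0}, {"x": 0, "y": -5.5, "z": 0, "yaw": 0}, {"x": 0, "y": -5.5, "z": 0, "yaw": 0}]'

```text
time_s: 25.4
tcp_pos: [506.3, 119.7, 120.2]
orientation: [0.707, 0.707, -0.0, -0.0]
ft_force: [0.2, -0.1, -1.5]
grip_width: 56.6
```

Emit:
drive_tool --motion '[{"x": 0, "y": -5.5, "z": 0, "yaw": 0}, {"x": 0, "y": 0, "z": 0, "yaw": 0}, {"x": 0, "y": 0, "z": 0, "yaw": 0}]'

```text
time_s: 25.78
tcp_pos: [453.3, 120.0, 120.8]
orientation: [0.707, 0.707, 0.001, 0.0]
ft_force: [0.1, -0.3, -3.5]
grip_width: 56.1
```

```bash
python3 w.py w17
```

```text
25.775 [453.3 120.  120.8] 56.1 [ 0.1 -0.3 -3.5] [ 0.26 -0.12 -0.24  1.45 -0.    1.83]
```

View pics/w17.png

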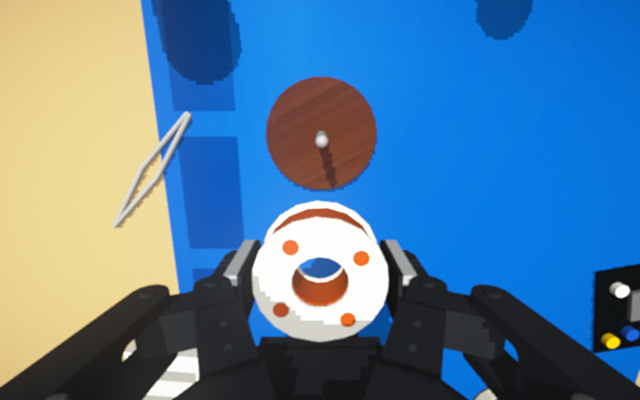

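Wood base is centred at (322,133), pin tip about (321,138).

```bash
python3 - <<'E'
from proj import *
o=env.get_obs();p=o['tcp_pos'];print(p)
for q in (back('wrist',322,133,8,o),back('wrist',321,138,71,o)):print(q.round(1),(q-p).round(1))
E
```

```text
[453.670985   119.92655931 120.7026302 ]
[454.  173.3   8. ] [   0.3   53.4 -112.7]
[452.9 173.5  71. ] [ -0.7  53.6 -49.7]
```

Emit:
drive_tool --motion '[{"x": 5.3, "y": 0, "z": 0, "yaw": 0}, {"x": 0, "y": 0, "z": 1.5, "yaw": 0}, {"x": 0, "y": 0, "z": 0, "yaw": 0}, {"x": 0, "y": 0, "z": 0, "yaw": 0}]'

```text
time_s: 26.32
tcp_pos: [453.3, 172.2, 105.4]
orientation: [0.707, 0.707, -0.0, -0.0]
ft_force: [0.5, -0.1, -2.3]
grip_width: 56.3
```

Emit:
drive_tool --motion '[{"x": 0, "y": 0, "z": 3, "yaw": 0}, {"x": 0, "y": 0, "z": 3, "yaw": 0}, {"x": 0, "y": 0, "z": 3, "yaw": 0}, {"x": 0, "y": 0, "z": 0.4, "yaw": 0}, {"x": 0, "y": 0, "z": 0, "yaw": 0}]'

```text
time_s: 26.95
tcp_pos: [453.5, 172.6, 12.5]
orientation: [0.707, 0.707, 0.0, 0.0]
ft_force: [1.4, -0.3, -1.5]
grip_width: 56.6
```

```bash
python3 w.py w18
```

```text
26.95 [453.5 172.6  12.5] 56.6 [ 1.4 -0.3 -1.5] [ 0.36 -0.04 -0.38  1.23 -0.    1.94]
```

View pics/w18.png

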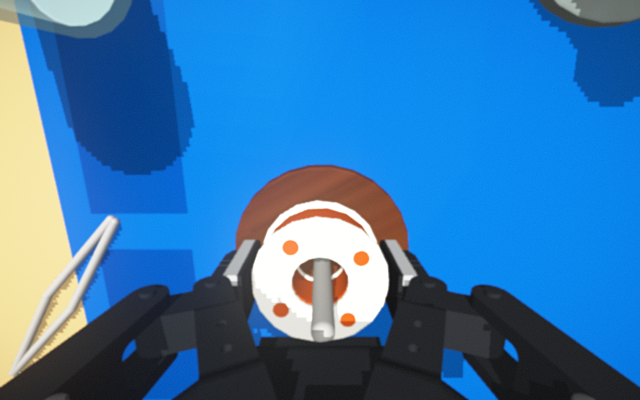

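White is threaded, with the pin through the bore at about (322,275). Lower, release, go to black (about 467,2).

Emit:
drive_tool --motion '[{"x": 0, "y": 0, "z": 0.25, "yaw": 0}, {"x": 0, "y": 0, "z": 0, "yaw": 0}, {"x": 0, "y": 0, "z": 0, "yaw": 0}]'

```text
time_s: 27.38
tcp_pos: [453.4, 173.0, 9.7]
orientation: [0.707, 0.707, 0.001, 0.0]
ft_force: [0.7, -0.2, 0.3]
grip_width: 56.6
```

Emit:
drive_tool --motion '[{"x": 0, "y": 0, "z": 0, "yaw": 0}, {"x": 0, "y": 0, "z": 0, "yaw": 0}, {"x": 0, "y": 0, "z": 0, "yaw": 0}, {"x": 0, "y": 0, "z": -4, "yaw": 0}, {"x": 0, "y": 0, "z": -6, "yaw": 0}]' --grip 8.5

```text
time_s: 28.0
tcp_pos: [451.8, 172.4, 108.6]
orientation: [0.707, 0.707, -0.002, -0.001]
ft_force: [0.8, 0.1, 0.4]
grip_width: 85.0
```

Emit:
drive_tool --motion '[{"x": -6, "y": 0.4, "z": -1, "yaw": 0}, {"x": -6, "y": 0.5, "z": 0, "yaw": 0}, {"x": -6, "y": 0.5, "z": 0, "yaw": 0}, {"x": -2, "y": 0, "z": 3, "yaw": 0}, {"x": 0, "y": 0, "z": 0, "yaw": 0}]'

```text
time_s: 28.62
tcp_pos: [465.6, -28.3, 87.3]
orientation: [0.708, 0.706, -0.001, -0.001]
ft_force: [-0.9, 1.1, 0.8]
grip_width: 85.3
```

```bash
python3 w.py w19
```

```text
28.625 [465.6 -28.3  87.3] 85.3 [-0.9  1.1  0.8] [-0.06 -0.12 -0.3   1.39  0.    1.51]
```

View pics/w19.png

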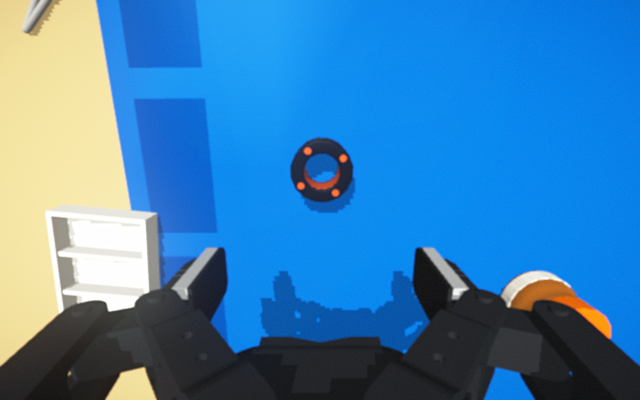

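Black's top face is centred at (322,170); the jar stays clear at lower right.

```bash
python3 - <<'E'
from proj import *
o=env.get_obs();p=o['tcp_pos'];print(p)
q=back('wrist',322,170,28,o);print(q.round(1),(q-p).round(1))
E
```

```text
[466.2539324  -27.41867714  88.57770657]
[466.1   4.8  28. ] [ -0.1  32.2 -60.6]
```

Emit:
drive_tool --motion '[{"x": 3.1, "y": 0, "z": 2, "yaw": 0}, {"x": 0, "y": 0, "z": 4, "yaw": 0}, {"x": 0, "y": 0, "z": 2.5, "yaw": 0}, {"x": 0, "y": 0, "z": 0, "yaw": 0}, {"x": 0, "y": 0, "z": 0, "yaw": 0}]'

```text
time_s: 29.3
tcp_pos: [467.8, 4.5, 5.7]
orientation: [0.707, 0.707, 0.001, 0.001]
ft_force: [0.5, 0.2, 0.5]
grip_width: 85.0
```

Emit:
drive_tool --motion '[{"x": 0, "y": 0, "z": 0, "yaw": 0}, {"x": 0, "y": 0, "z": 0, "yaw": 0}, {"x": 0, "y": 0, "z": 0, "yaw": 0}, {"x": 0, "y": 0, "z": 0, "yaw": 0}, {"x": 0, "y": 0, "z": 0, "yaw": 0}]' --grip 3.0

```text
time_s: 29.92
tcp_pos: [467.3, 3.8, 5.0]
orientation: [0.707, 0.707, 0.0, 0.0]
ft_force: [-0.7, -0.5, 5.9]
grip_width: 40.3
```

```bash
python3 w.py w20
```

```text
29.925 [467.3   3.8   5. ] 40.3 [-0.7 -0.5  5.9] [ 0.01 -0.08 -0.43  1.22  0.    1.58]
```

View pics/w20.png

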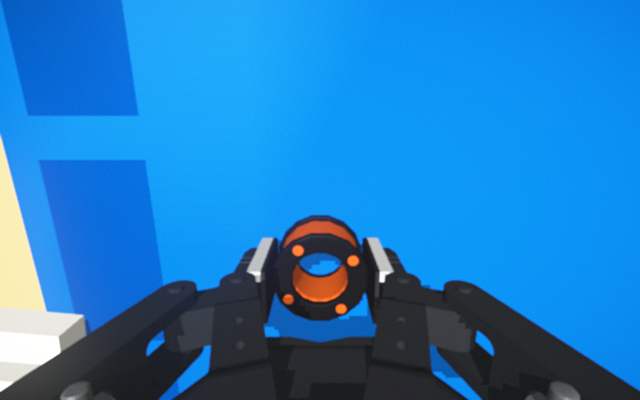

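Emit:
drive_tool --motion '[{"x": 0, "y": 0, "z": -4, "yaw": 0}, {"x": 0, "y": 0, "z": -6, "yaw": 0}, {"x": 2, "y": 0, "z": -2.5, "yaw": 0}, {"x": 5, "y": -0.7, "z": 0, "yaw": 0}, {"x": 5, "y": -0.7, "z": 0, "yaw": 0}]'

```text
time_s: 30.6
tcp_pos: [452.9, 124.8, 129.6]
orientation: [0.708, 0.706, 0.0, 0.0]
ft_force: [0.3, -0.5, -2.1]
grip_width: 40.4
```

Emit:
drive_tool --motion '[{"x": 4.9, "y": 0, "z": 0, "yaw": 0}, {"x": 0, "y": 0, "z": 1, "yaw": 0}, {"x": 0, "y": 0, "z": 1, "yaw": 0}, {"x": 0, "y": 0, "z": 0, "yaw": 0}, {"x": 0, "y": 0, "z": 0, "yaw": 0}]'

```text
time_s: 31.22
tcp_pos: [453.1, 172.0, 109.2]
orientation: [0.708, 0.707, 0.0, 0.0]
ft_force: [0.1, -0.3, -2.0]
grip_width: 41.0
```

```bash
python3 w.py w21
```

```text
31.225 [453.1 172.  109.2] 41.0 [ 0.1 -0.3 -2. ] [ 0.36 -0.08 -0.23  1.42 -0.    1.94]
```

View pics/w21.png

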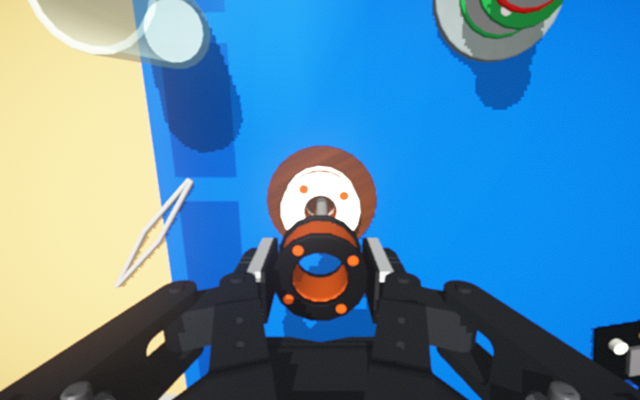

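Emit:
drive_tool --motion '[{"x": 0, "y": 0, "z": 2, "yaw": 0}, {"x": 0, "y": 0, "z": 2.5, "yaw": 0}, {"x": 0, "y": 0, "z": 2.1, "yaw": 0}, {"x": 0, "y": 0, "z": 0, "yaw": 0}, {"x": 0, "y": 0, "z": 0, "yaw": 0}]'

```text
time_s: 31.9
tcp_pos: [453.3, 172.7, 44.0]
orientation: [0.707, 0.707, 0.0, 0.0]
ft_force: [-1.3, -1.1, -1.6]
grip_width: 40.6
```

```bash
python3 w.py w22
```

```text
31.9 [453.3 172.7  44. ] 40.6 [-1.3 -1.1 -1.6] [ 0.36 -0.06 -0.33  1.3   0.    1.94]
```

View pics/w22.png

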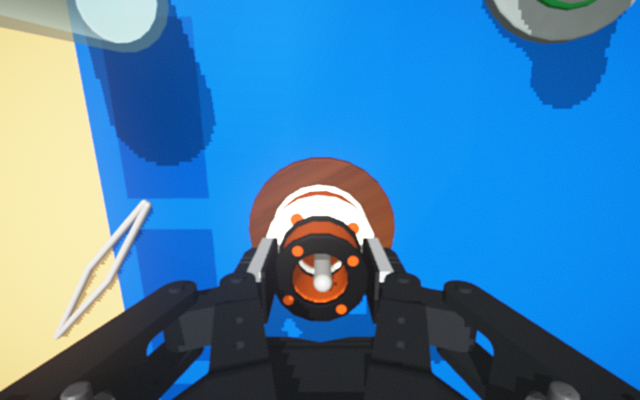

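Black is threaded, with the pin in its bore at (322,272). Set down, release, rise and back off so I can check.

Emit:
drive_tool --motion '[{"x": 0, "y": 0, "z": 0.25, "yaw": 0}, {"x": 0, "y": 0, "z": 0, "yaw": 0}, {"x": 0, "y": 0, "z": 0, "yaw": 0}]'

```text
time_s: 32.33
tcp_pos: [453.0, 172.9, 40.6]
orientation: [0.707, 0.707, 0.0, 0.0]
ft_force: [0.9, 0.2, -0.8]
grip_width: 41.0
```

Emit:
drive_tool --motion '[{"x": 0, "y": 0, "z": 0, "yaw": 0}, {"x": 0, "y": 0, "z": 0, "yaw": 0}, {"x": 0, "y": 0, "z": 0, "yaw": 0}, {"x": 0, "y": 0, "z": -4, "yaw": 0}, {"x": 0, "y": 0, "z": -6, "yaw": 0}]' --grip 8.5

```text
time_s: 32.95
tcp_pos: [451.9, 172.4, 140.2]
orientation: [0.707, 0.707, -0.002, -0.001]
ft_force: [1.4, -0.1, 1.2]
grip_width: 84.6
```

Emit:
drive_tool --motion '[{"x": -2, "y": 3, "z": -5, "yaw": 0}, {"x": 0, "y": 4, "z": -3, "yaw": 0}, {"x": 0, "y": 3, "z": 0, "yaw": 0}, {"x": 0, "y": 0, "z": 0, "yaw": 0}, {"x": 0, "y": 0, "z": 0, "yaw": 0}]'

```text
time_s: 33.58
tcp_pos: [552.3, 152.8, 220.1]
orientation: [0.707, 0.707, -0.001, -0.0]
ft_force: [-0.1, -0.0, -1.0]
grip_width: 85.0
```

```bash
python3 w.py w23; python3 - <<'E'
from h import *
s=env.snapshot('scene')[:,:,::-1];t=env.snapshot('top')[:,:,::-1]
cv2.imwrite('pics/fin.png',np.hstack([cv2.resize(s[80:230,280:500],None,fx=1.8,fy=1.8,interpolation=2),cv2.resize(t[125:275,150:350],(390,270),interpolation=2)]))
cv2.imwrite('pics/fint.png',t)
E
```

```text
33.575 [552.3 152.8 220.1] 85.0 [-0.1 -0.  -1. ] [0.27 0.14 0.21 1.64 0.   1.84]
```

View pics/w23.png

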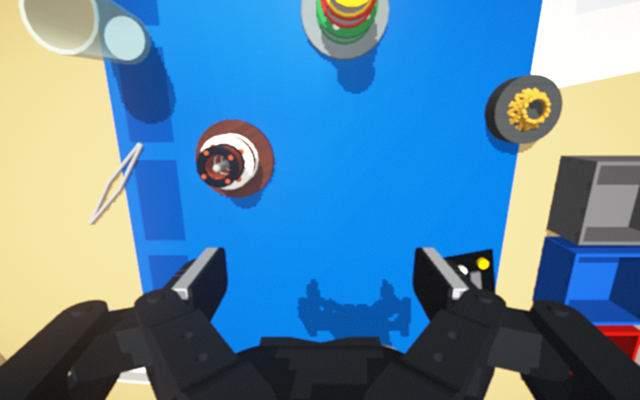

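View pics/fin.png

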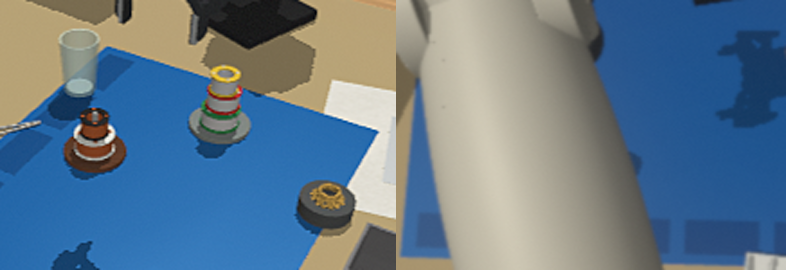

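View pics/fint.png

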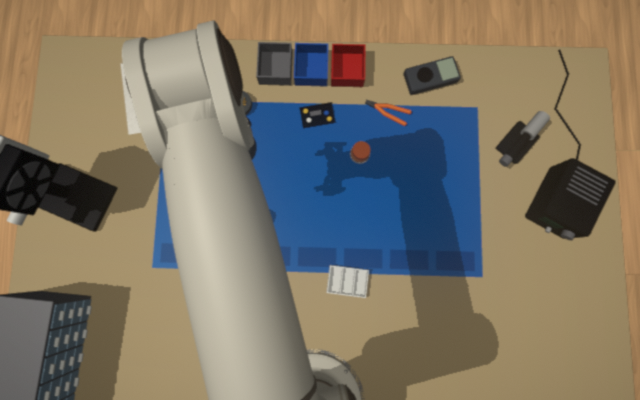

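Both stacks stand and the glass and jar are in place. I'll back away for an unobstructed look at whether yellow is flat and threaded.

Emit:
drive_tool --motion '[{"x": 3, "y": 1.5, "z": 0, "yaw": 0}, {"x": 3, "y": 1.5, "z": 0, "yaw": 0}, {"x": 0, "y": 0, "z": 0, "yaw": 0}, {"x": 0, "y": 0, "z": 0, "yaw": 0}]'

```text
time_s: 34.22
tcp_pos: [582.4, 212.6, 220.7]
orientation: [0.707, 0.707, -0.0, 0.0]
ft_force: [0.8, -0.0, 0.5]
grip_width: 84.8
```

```bash
python3 w.py w24; python3 - <<'E'
from h import *
w=cv2.imread('pics/w24.png')
s=env.snapshot('scene')[:,:,::-1]
cv2.imwrite('pics/fin2.png',np.hstack([cv2.resize(w[0:200,180:440],(520,400),interpolation=2),cv2.resize(s[110:170,380:420],(266,400),interpolation=2)]))
E
```

```text
34.225 [582.4 212.6 220.7] 84.8 [ 0.8 -0.   0.5] [ 0.35  0.26  0.35  1.66 -0.    1.92]
```

View pics/fin2.png

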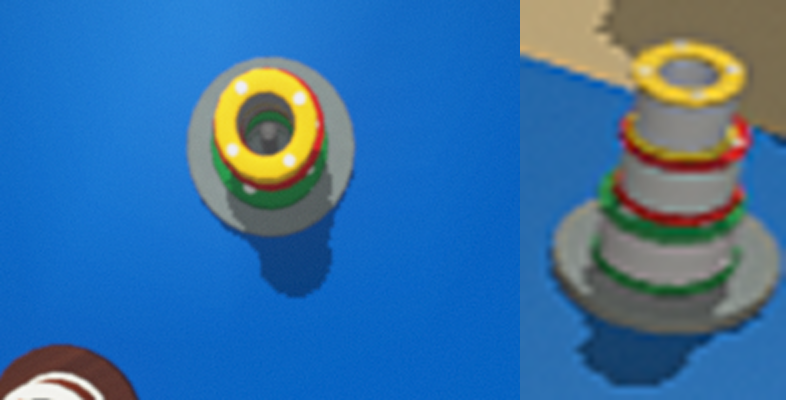

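The pin tip shows inside yellow's bore and all three solder spools sit level, green, red, yellow from the bottom. The gripper is well clear.

```bash
python3 - <<'E'
from plant import env
o=env.get_obs();print(o['time_s'],o['ft_force'].round(1));print(env.sign_off())
E
```

```text
34.325 [ 0.6 -0.1  0.9]
the job is handed in; nothing more can be done
None
```

All five spools are loaded, and I handed the job in at about 34 s of the 128 s allowed. The grey stand holds green, red and yellow from the bottom up. The wooden stand holds white with black on top.

- **Seating:** the last pictures show both stacks level, with the pin tip visible inside yellow's and black's bores.
- **Other items:** the glass and the jar appear where they were, and the arm never went near them. I judged this by eye and did not re-measure them.
- **Robot:** the gripper was open and clear of everything at the end. The highest force I read was about 10 N, while closing on the green spool.
- **Disagreements:** the top and wrist cameras differed by about 2–4 mm on some positions. Red sat roughly 3 mm off the pin's axis, which is within the 8 mm play of the bore.

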